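# Unlock the push-and-turn mailbox and pull its tray out

### The arm

A 7-joint arm with a two-finger parallel gripper is mounted at the origin on the work surface. World frame = base frame: x ahead of the robot, y to its left, z up, the work surface at z = 0. Lengths are in m, angles in rad, forces in N, time in s.
With the tool pointing down it reaches from about 0.425 to 0.925 m from the base axis. Payload 6.8 kg.
Tool frame: the origin (TCP) lies on the mounting face of the last link; the fingertips stand 173 mm ahead of it and the grasp point (between the pads) lies 155 mm ahead of it; y points along the fingers, x is the direction in which the jaws open and shut, and the axes are right-handed (so a half turn about y gives the same grasp; the last joint's range is limited). The gripper opens to 85 mm and grips with 20 to 120 N. Pads are 22 mm wide; open, the fingers measure 114 mm over their backs; the gripper's body (76 mm by 85 mm) begins 54 mm behind the grasp point. The pads swing forward as they close: fully open they stand 13 mm farther back than shut.
Start: joints at [1.094, 0.477, 0.022, 1.555, -0.011, 1.109, -0.083], TCP at [0.243, -0.63, 0.405] pointing down, gripper open.
Joint ranges: [-2.96, 2.96], [-0.34, 2.1], [-1.41, 1.46], [0.24, 2.44], [-1.37, 4.51], [0.17, 1.92], [-2.96, 2.96]. Speed limits (rad/s): [2.39, 2.39, 3.14, 3.14, 3.14, 3.14, 3.14].

### API

Orientations are given as a rotation vector (axis times angle).
In Python, from bench import r gives the robot as it stands.
- The arm moves only by the tool step_arm, never from a script. Its arguments are lists of equal length, an entry for each row: "xyz": the shift along the tool's x, y, z scaled (see below), a list of three; "rotation": the turn, a rotation vector about the tool's x, y, z scaled (see below), a list of three. A call has 1 to 20 rows; each row is the pose to reach, as a shift and turn from the pose measured when the call began, along the tool's axes at that moment; what a row does not reach only later rows make up. The controller multiplies each number of a shift by 30 cm and each number of a turn by 90 degrees. A row lasts 1/8 s, in which the tool goes at most 62.5 mm and 10.7 degrees, less where a joint would pass 70% of its speed; a pose out of reach is approached as far as the arm can. A call with a number of a shift or a turn outside -1 to 1 is refused whole. A call with a gripper value outside its range is refused whole. "grip" is the closure, from 0 (fully open) to 1 (shut), set as the call begins (left out, the last holds). The fingers move at their own pace and stop on an object; "force" is the grip in N (left out, the last holds). Time passes only in rows, so rows that repeat a pose let the fingers close. It gives the time, the measured TCP pose, the force and the opening at its end, in the units of the state.
- r.get_obs(): the state, without advancing time (a new reading comes with each control period).
- r.grab_frame(name): name is "side" or "top"; returns a dict with "pixels" (384x512x3 uint8, red, green, blue), "fx", "fy", "cx", "cy" (pixels), "position" and "attitude" of the camera in the world. Camera axes: x right, y down, z forward; pixel columns grow to the right and rows downward; lengths in m; the calibration is good to about 2 mm. A picture is of the moment at which its call begins. There is no depth.
- r.hand_in(): hands the job in, once; it reports no verdict.
The state is a dict: "clock": time; "joints": joint angles; "qvel": joint speeds; "tau": joint torques, N m; "tcp_pos": TCP position; "orientation": TCP orientation; "contact_force": force on the tool from outside, world axes, zero at the start; "moment": the same for the moment, N m; "grip_width": finger opening in m.
Only numpy, scipy, OpenCV 4.12 (cv2) and the standard library are available. Lean on these libraries where they do the work, as an engineer would, in place of code of your own. Each camera call takes 0.05 s, during which the arm holds its last target.

### The job

Unlock the mailbox: press its round lock cap down and, while you keep it pressed, turn it about a quarter turn anticlockwise seen from above (turned without pressing it only slips round). Press no harder than the lock needs, since a shove of more than about 20 N breaks it. Then pull the letter tray out by its handle as far as it goes, let go, and leave everything else on the ledge where it is.

Things in the scene. Friction and masses are not known exactly. Their poses are not given: they have to be found in the camera images.
- mailbox: brushed aluminium mailbox, fixed, 180 mm deep (own x) by 220 mm wide (own y) by 105 mm tall; origin at the centre of its underside, own z up; its front with the tray faces own -x, towards the robot. The lock cap stands in the middle of its flat top (deck), on its own z axis
- cap_top (a point): centre of the top face of the lock cap: a fluted dark steel cylinder 44 mm in diameter, its top 48 mm above the deck when not pressed; the side can be gripped at any yaw from 3 mm above the deck up. The cap turns endlessly about the vertical and can be pressed straight down against a spring (3 N to start, plus 0.15 N per mm), 22 mm at most
- cap: the same lock cap; origin on its axis at deck height when not pressed, own z up. After 3 to 15 mm of pressing, differing from start to start and not to be seen from outside, it meets the clutch of the lock, which yields a further 1 mm per 12 N. With a press of 8 to 12 N or more in all the clutch carries the lock round (13 to 16 N is a good press, 20 N too much); with less the cap slips round alone
- lock_cam (a joint): angle of the lock's cam inside the mailbox, rad: 0 locked, grows anticlockwise seen from above, ends at 1.57; the tray comes free at about 1.05. It stays where it is left; turning it takes about 0.06 N m. The cap's own angle is not the cam's angle, for the cap can slip
- tray (a joint): how far the letter tray is out, m: 0 shut, 0.100 fully out; it slides to the mailbox's own -x with about 2.5 N of friction and stays where it is left
- tray_handle (a point): middle of the tray's bar handle: a horizontal steel bar 10 mm thick and 90 mm long along the mailbox's own y, 43 mm in front of the mailbox's front face and 86 mm above the ledge (19 mm below the deck) with two posts at its ends and 38 mm of free space behind the bar; moves with the tray
- stone_egg: bystander, leave alone: grey polished stone egg, 60 mm tall, 44 mm across, standing on its flat base (origin: base centre), beside the mailbox on its +y side
- sunglasses: bystander, leave alone: red plastic sunglasses, folded, lying with the lenses up, 126 mm wide along own y, 36 mm across, 28 mm high; origin at the underside, beside the mailbox on its -y side
- key_tag: bystander, leave alone: small key tag of olive wood, 42 x 24 x 6 mm, lying on the mailbox's deck near its rear +y corner; origin at the underside's centre
- umbrella_handle: bystander, leave alone: umbrella handle of dark wood with brass tips, a 22 mm thick crook 200 mm long lying on the ledge
- key_bowl: bystander, leave alone: white ceramic bowl, 100 mm across, 45 mm high; origin at its underside
- parcel: bystander, leave alone: small cardboard parcel 100 x 75 x 50 mm; origin at its underside's centre
- dust_brush: bystander, leave alone: small hand brush lying on the ledge along its own x axis

How it is judged:
By the outcome, as a careful person would: the job done as asked, in the order asked, and still so for the second after the job is handed in, with the robot touching nothing.
It also fails if it takes over 64 s, if anything falls off the work surface, if the arm or the gripper's body presses on something with over 40 N, if the wrist force passes 120 N, or if a joint passes its speed limit or range.

## Working session

There is one attempt and no reset: what is moved stays moved. The work goes in short steps, Python scripts to look and compute and a tool call to move; the robot and the scene stay as the last step left them, time stands still between calls to the robot, and variables do not carry over. Pictures are saved under pics/ and viewed, and the job is handed in when it is done.

Besides the shell and the picture viewer there is one more tool, called after "Emit:" by a JSON object that holds its "fn" and its "kwargs", one argument or row to a line. step_arm: Moves the arm, as the interface text tells. Its arguments: {"type":"object","properties":{"xyz":{"type":"array"},"rotation":{"type":"array"},"grip":{"type":"number"},"force":{"type":"number"}},"required":["xyz","rotation"]}

```bash
mkdir -p pics; ls; python3 - <<'E'
from bench import r
import cv2,numpy as np
o=r.get_obs(); print(o)
for n in("side","top"):
    f=r.grab_frame(n); cv2.imwrite(f"pics/{n}0.png",f["pixels"][:,:,::-1]); np.save(f"pics/{n}0.npy",f["pixels"])
    print(n,{k:v for k,v in f.items() if k!="pixels"})
E
```

```text
pics
{'clock': 0.0, 'joints': array([ 1.09390018,  0.47781696,  0.02236036,  1.55645158, -0.01147215,
        1.10928051, -0.08311293]), 'qvel': array([ 0.00011808,  0.00098957,  0.00028852, -0.00026568,  0.00020684,
        0.00033285,  0.00022547]), 'tau': array([ 2.42449278e-04, -5.96439672e+01,  1.60732951e+00, -2.81195730e+01,
        1.23223022e-02,  9.27268993e-03, -1.41804893e-06]), 'tcp_pos': array([ 0.24322949, -0.62936397,  0.40371447]), 'orientation': array([-1.36049071,  0.93457878, -0.93194202]), 'contact_force': array([ 0.40751471, -0.15784078, -0.54006849]), 'moment': array([-0.02796677, -0.05403164,  0.02846085]), 'grip_width': 0.08514114093908587}
side {'fx': 391.6732539644821, 'fy': 391.6732539644821, 'cx': 250.68457366196947, 'cy': 188.95410640221507, 'position': array([0.25906461, 0.85093256, 0.78041869]), 'attitude': array([-0.47884939,  2.65054822, -1.32760698])}
top {'fx': 491.3095823634468, 'fy': 491.3095823634468, 'cx': 258.9171876764039, 'cy': 187.73664890976835, 'position': array([0.3826416 , 0.00394017, 1.60156478]), 'attitude': array([-2.15656201,  2.14481464, -0.10921049])}
```

View pics/side0.png

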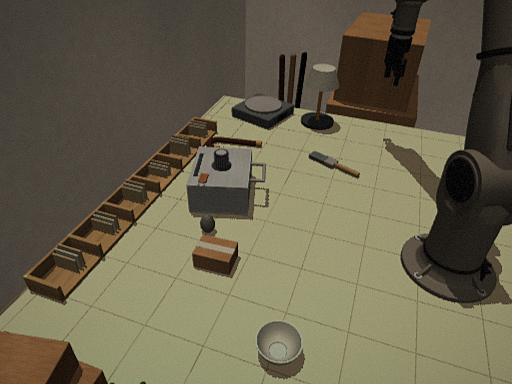

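View pics/top0.png

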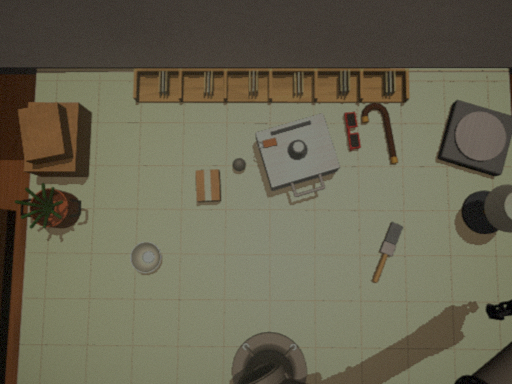

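```bash
python3 - <<'E'
from bench import r
from scipy.spatial.transform import Rotation as R
print(R.from_rotvec(r.get_obs()['orientation']).as_matrix().round(3))
for a in ([-0.47884939,  2.65054822, -1.32760698],[-2.15656201,  2.14481464, -0.10921049]): print(R.from_rotvec(a).as_matrix().round(3))
E
```

```text
[[ 0.361 -0.001  0.933]
 [-0.933  0.001  0.361]
 [-0.002 -1.    -0.   ]]
[[-0.94  -0.219  0.262]
 [-0.341  0.56  -0.755]
 [ 0.018 -0.799 -0.601]]
[[ 0.007 -0.993  0.12 ]
 [-1.    -0.004  0.019]
 [-0.018 -0.12  -0.993]]
```

```bash
cat > h.py <<'E'
import numpy as np,cv2
from scipy.spatial.transform import Rotation as R
def ray(f,uv,z):
    M=R.from_rotvec(f["attitude"]).as_matrix(); p=f["position"]
    d=M@np.array([(uv[0]-f["cx"])/f["fx"],(uv[1]-f["cy"])/f["fy"],1.]); return p+d*(z-p[2])/d[2]
def proj(f,P):
    M=R.from_rotvec(f["attitude"]).as_matrix(); c=M.T@(np.asarray(P)-f["position"])
    return np.array([f["fx"]*c[0]/c[2]+f["cx"],f["fy"]*c[1]/c[2]+f["cy"]])
E
python3 - <<'E'
import pickle,cv2,numpy as np
from bench import r
F={n:r.grab_frame(n) for n in("side","top")}
pickle.dump(F,open("F0.pkl","wb"))
t=F["top"]["pixels"][95:215,230:410,::-1]; cv2.imwrite("pics/topz.png",cv2.resize(t,None,fx=4.4,fy=4.4,interpolation=cv2.INTER_CUBIC))
t=F["side"]["pixels"][130:225,170:290,::-1]; cv2.imwrite("pics/sidez.png",cv2.convertScaleAbs(cv2.resize(t,None,fx=6,fy=6,interpolation=cv2.INTER_CUBIC),alpha=1.4))
E
```

```text
(no output)
```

View pics/topz.png

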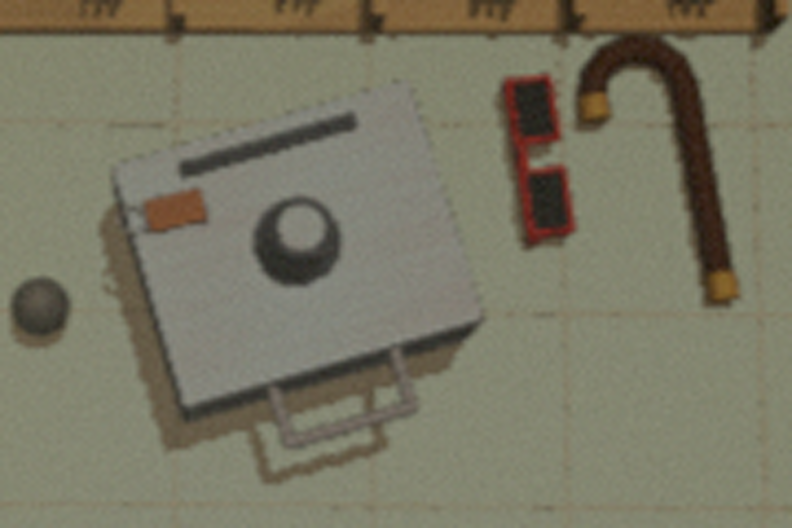

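View pics/sidez.png

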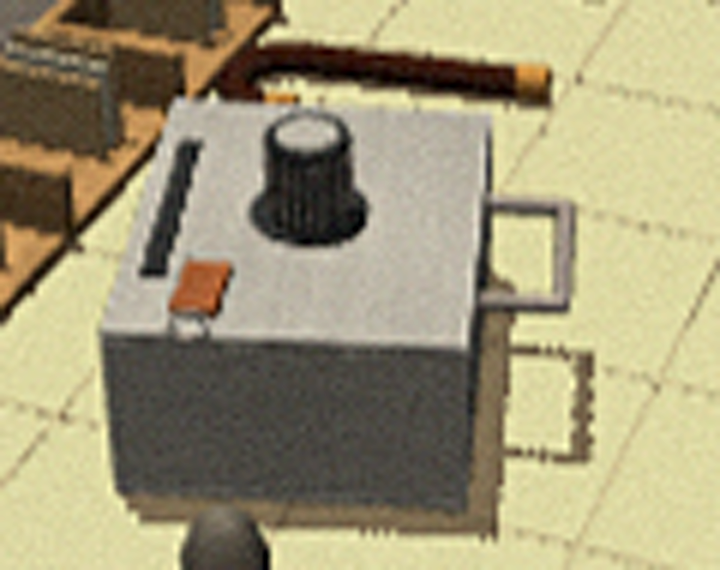

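```bash
python3 - <<'E'
import pickle,cv2,numpy as np
from h import *
F=pickle.load(open("F0.pkl","rb")); T,S=F["top"],F["side"]
tp=lambda x,y:((x+.5)/4.4-.5+230,(y+.5)/4.4-.5+95)
sp=lambda x,y:((x+.5)/6-.5+170,(y+.5)/6-.5+130)
c=np.array([ray(T,tp(*p),.105)[:2] for p in[(113,165),(405,83),(483,318),(187,408)]]); print(c.round(4))
print("sizes",[np.linalg.norm(c[i]-c[(i+1)%4]).round(4) for i in range(4)],"ctr",c.mean(0))
for a,b in((0,3),(1,2)): d=c[a]-c[b];print("x-yaw",np.degrees(np.arctan2(d[1],d[0])))
for a,b in((0,1),(3,2)): d=c[a]-c[b];print("y-yaw",np.degrees(np.arctan2(d[1],d[0]))-90)
cs=np.array([ray(S,sp(*p),.105)[:2] for p in[(103,330),(178,98),(492,117),(472,348)]]);print("side",cs.round(4),cs.mean(0))
print("cap top",ray(T,tp(301,227),.153),"side",ray(S,sp(308,132),.153), "base", ray(T,tp(298,241),.107))
h=[ray(T,tp(*p),.086) for p in[(295,440),(412,406)]];print("handle T",h,np.mean(h,0))
h=[ray(S,sp(*p),.086) for p in[(566,205),(562,305)]];print("handle S",h,np.mean(h,0))
# segmentation deck
px=T["pixels"][95:215,230:410].astype(int); 
hsv=cv2.cvtColor(T["pixels"],cv2.COLOR_RGB2HSV)[95:215,230:410]
print(hsv[60,50],hsv[100,100],hsv[60,85],hsv[20,20])
E
```

```text
[[ 0.7375  0.0449]
 [ 0.7973 -0.1617]
 [ 0.6288 -0.2146]
 [ 0.5646 -0.008 ]]
sizes [np.float64(0.215), np.float64(0.1765), np.float64(0.2164), np.float64(0.1808)] ctr [ 0.68203627 -0.08482731]
x-yaw 17.01136967341468
x-yaw 17.44444224167268
y-yaw 16.14723094586786
y-yaw 17.278320024207048
side [[ 7.335e-01  5.090e-02]
 [ 7.956e-01 -1.589e-01]
 [ 6.260e-01 -2.044e-01]
 [ 5.625e-01 -3.000e-04]] [ 0.67940523 -0.07817476]
cap top [ 0.68324866 -0.08479701  0.153     ] side [ 0.68173653 -0.0811708   0.153     ] base [ 0.68278576 -0.08548168  0.107     ]
handle T [array([ 0.54451963, -0.08422956,  0.086     ]), array([ 0.56899437, -0.16664381,  0.086     ])] [ 0.556757   -0.12543669  0.086     ]
handle S [array([ 0.56842404, -0.16323762,  0.086     ]), array([ 0.54119166, -0.07501533,  0.086     ])] [ 0.55480785 -0.11912647  0.086     ]
[ 25  23 134] [ 34  39 136] [ 33  17 132] [ 31  44 134]
```

```bash
cat >> h.py <<'E'
def units(o,P):
    M=R.from_rotvec(o["orientation"]).as_matrix(); return (M.T@(np.asarray(P)-o["tcp_pos"])/.3)
def st():
    from bench import r
    o=r.get_obs(); M=R.from_rotvec(o["orientation"]).as_matrix()
    print("t",round(o["clock"],3),"tcp",o["tcp_pos"].round(4),"jawyaw",np.degrees(np.arctan2(M[1,0],M[0,0])).round(2),"y",M[:,1].round(4),"F",o["contact_force"].round(2),"M",o["moment"].round(2),"w",round(o["grip_width"],4),"j",o["joints"].round(2)); return o
E
python3 - <<'E'
from h import *
o=st()
for P in([.36,-.35,.40],[.6825,-.0835,.40]): print(units(o,P).round(4))
E
```

```text
t 0.2 tcp [ 0.2433 -0.6295  0.4041] jawyaw -68.87 y [-5.e-04  1.e-03 -1.e+00] F [-0.12  0.23 -0.38] M [-0.04  0.08  0.06] w 0.0853 j [ 1.09  0.48  0.02  1.56 -0.01  1.11 -0.08]
[-0.7286  0.0145  0.6987]
[-1.1697  0.0149  2.0217]
```

Emit:
{"fn": "step_arm", "kwargs": {
  "xyz": [
    [-0.12, 0, 0.11],
    [-0.25, 0, 0.24],
    [-0.37, 0, 0.36],
    [-0.5, 0, 0.48],
    [-0.62, 0, 0.6],
    [-0.73, 0, 0.7],
    [-0.73, 0, 0.7]
  ],
  "rotation": [
    [0, 0, 0],
    [0, 0, 0],
    [0, 0, 0],
    [0, 0, 0],
    [0, 0, 0],
    [0, 0, 0],
    [0, 0, 0]
  ],
  "grip": 0,
  "force": 60
}}

```text
clock: 1.08
tcp_pos: [0.3618, -0.3462, 0.4044]
orientation: [-1.362, 0.929, -0.927]
contact_force: [0.1, -1.2, -0.1]
grip_width: 0.0858
```

```bash
python3 - <<'E'
from h import *
o=st()
for P in([.6825,-.0835,.40],): print(units(o,P).round(4))
E
```

```text
t 1.075 tcp [ 0.3618 -0.3462  0.4044] jawyaw -68.51 y [-1.e-04  2.e-03 -1.e+00] F [ 0.07 -1.23 -0.05] M [-0.02  0.02 -0.02] w 0.0858 j [ 0.74  0.2  -0.11  1.96  0.02  0.99 -0.58]
[-0.4231  0.0165  1.3155]
```

Emit:
{"fn": "step_arm", "kwargs": {
  "xyz": [
    [-0.06, 0, 0.18],
    [-0.12, 0, 0.36],
    [-0.18, 0, 0.54],
    [-0.24, 0, 0.72],
    [-0.3, 0, 0.9],
    [-0.32, 0, 1.0],
    [-0.32, 0, 1.0]
  ],
  "rotation": [
    [0, 0, 0],
    [0, 0, 0],
    [0, 0, 0],
    [0, 0, 0],
    [0, 0, 0],
    [0, 0, 0],
    [0, 0, 0]
  ]
}}

```text
clock: 1.95
tcp_pos: [0.6074, -0.1458, 0.4042]
orientation: [-1.362, 0.927, -0.925]
contact_force: [-0.1, 0.5, -1.8]
grip_width: 0.0858
```

```bash
python3 - <<'E'
from h import *
o=st()
for P in([.6825,-.0835,.40],[.6825,-.0835,.35]): print(units(o,P).round(4))
E
```

```text
t 1.95 tcp [ 0.6074 -0.1458  0.4042] jawyaw -68.35 y [ 2.0e-04  2.9e-03 -1.0e+00] F [-0.12  0.52 -1.75] M [-0.02  0.01  0.02] w 0.0858 j [ 0.32  0.41 -0.24  1.67  0.1   1.08 -1.15]
[-0.1006  0.0147  0.3094]
[-0.1002  0.1814  0.3092]
```

Emit:
{"fn": "step_arm", "kwargs": {
  "xyz": [
    [-0.05, 0.01, 0.16],
    [-0.1, 0.015, 0.31],
    [-0.1, 0.1, 0.31],
    [-0.1, 0.18, 0.31],
    [-0.1, 0.18, 0.31]
  ],
  "rotation": [
    [0, 0, 0],
    [-0.0007, 0, -0.0017],
    [-0.0007, 0, -0.0017],
    [-0.0007, 0, -0.0017],
    [-0.0007, 0, -0.0017]
  ]
}}

```text
clock: 2.58
tcp_pos: [0.6815, -0.0857, 0.348]
orientation: [-1.368, 0.932, -0.926]
contact_force: [0.4, -0.3, 0.4]
grip_width: 0.0854
```

```bash
python3 - <<'E'
from h import *
from bench import r
o=st()
for P in([.6825,-.0835,.35],[.6825,-.0835,.302]): print(units(o,P).round(4))
f=r.grab_frame("side");g=r.grab_frame("top")
a=cv2.resize(f["pixels"][90:220,150:310,::-1],None,fx=4.8,fy=4.5,interpolation=cv2.INTER_CUBIC); cv2.imwrite("pics/s1.png",cv2.convertScaleAbs(a,alpha=1.5))
a=cv2.resize(g["pixels"][95:215,230:410,::-1],None,fx=4.4,fy=4.4,interpolation=cv2.INTER_CUBIC); cv2.imwrite("pics/t1.png",cv2.convertScaleAbs(a,alpha=1.5))
E
```

```text
t 2.575 tcp [ 0.6815 -0.0857  0.348 ] jawyaw -68.48 y [-0.005 -0.001 -1.   ] F [ 0.37 -0.27  0.38] M [-0.05  0.02 -0.06] w 0.0854 j [ 0.2   0.56 -0.24  1.56  0.15  1.04 -1.28]
[-0.0057 -0.0066  0.0059]
[-0.0056  0.1534  0.0067]
```

View pics/s1.png

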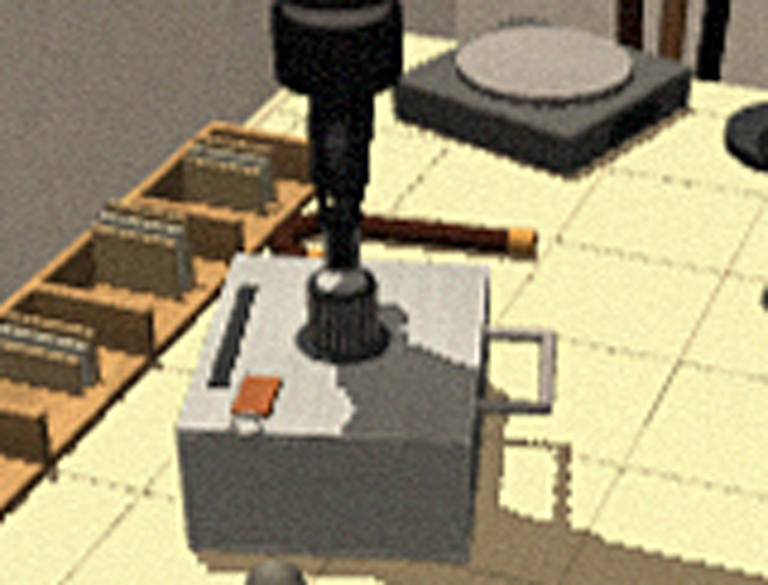

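View pics/t1.png

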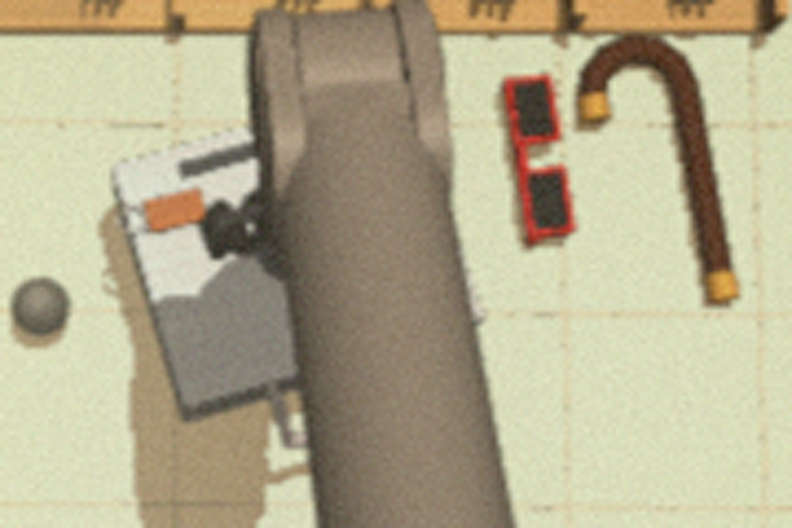

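Emit:
{"fn": "step_arm", "kwargs": {
  "xyz": [
    [-0.006, 0.04, 0.006],
    [-0.006, 0.08, 0.006],
    [-0.006, 0.12, 0.006],
    [-0.006, 0.153, 0.006],
    [-0.006, 0.153, 0.006],
    [-0.006, 0.153, 0.006]
  ],
  "rotation": [
    [0, 0, 0],
    [0.0015, 0, -0.0006],
    [0.0015, 0, -0.0006],
    [0.0015, 0, -0.0006],
    [0.0015, 0, -0.0006],
    [0.0015, 0, -0.0006]
  ]
}}

```text
clock: 3.42
tcp_pos: [0.6838, -0.0827, 0.3053]
orientation: [-1.363, 0.925, -0.93]
contact_force: [-0.7, -0.3, -0.1]
grip_width: 0.0853
```

```bash
python3 - <<'E'
from h import *
from bench import r
o=st()
f=r.grab_frame("side")
a=cv2.resize(f["pixels"][90:220,150:310,::-1],None,fx=4.8,fy=4.5,interpolation=cv2.INTER_CUBIC); cv2.imwrite("pics/s2.png",cv2.convertScaleAbs(a,alpha=1.5))
o=st()
for P in([.6825,-.0835,.302],): print(units(o,P).round(4))
E
```

```text
t 3.425 tcp [ 0.6838 -0.0827  0.3053] jawyaw -68.46 y [ 3.3e-03 -7.0e-04 -1.0e+00] F [-0.73 -0.29 -0.05] M [ 0.03 -0.05 -0.01] w 0.0853 j [ 0.19  0.61 -0.23  1.59  0.16  0.96 -1.29]
t 3.475 tcp [ 0.6839 -0.0827  0.3056] jawyaw -68.46 y [ 3.7e-03 -8.0e-04 -1.0e+00] F [ 0.33  0.04 -0.12] M [ 0.03  0.04 -0.01] w 0.0852 j [ 0.19  0.6  -0.24  1.59  0.16  0.96 -1.29]
[ 0.0007  0.0119 -0.0052]
```

View pics/s2.png

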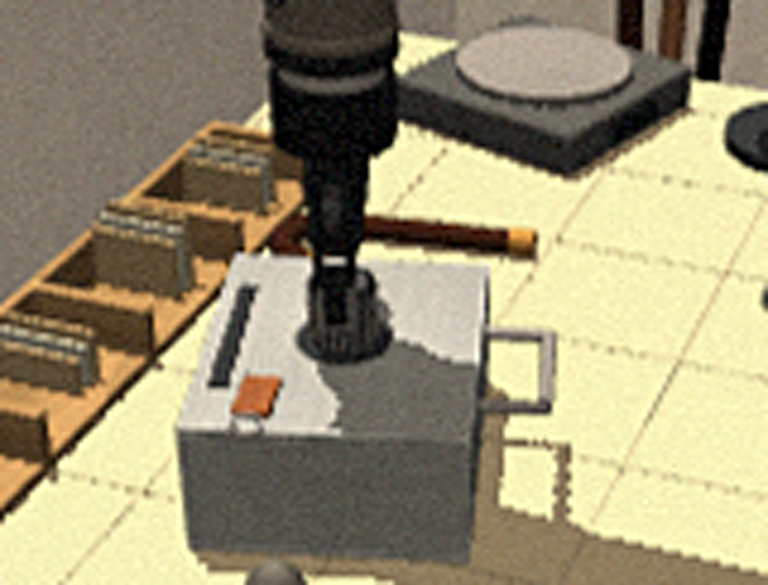

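Emit:
{"fn": "step_arm", "kwargs": {
  "xyz": [
    [0, 0.012, -0.004],
    [0, 0.012, -0.004],
    [0, 0.012, -0.004]
  ],
  "rotation": [
    [-0.001, 0, 0.0003],
    [-0.001, 0, 0.0003],
    [-0.001, 0, 0.0003]
  ]
}}

```text
clock: 3.85
tcp_pos: [0.6828, -0.0832, 0.302]
orientation: [-1.364, 0.926, -0.93]
contact_force: [0.8, -0.2, 1.2]
grip_width: 0.0856
```

Emit:
{"fn": "step_arm", "kwargs": {
  "xyz": [
    [0, 0, 0],
    [0, 0, 0],
    [0, 0, 0],
    [0, 0, 0],
    [0, 0, 0],
    [0, 0, 0],
    [0, 0, 0],
    [0, 0, 0]
  ],
  "rotation": [
    [0, 0, 0],
    [0, 0, 0],
    [0, 0, 0],
    [0, 0, 0],
    [0, 0, 0],
    [0, 0, 0],
    [0, 0, 0],
    [0, 0, 0]
  ],
  "grip": 1,
  "force": 50
}}

```text
clock: 4.85
tcp_pos: [0.6829, -0.0835, 0.3022]
orientation: [-1.364, 0.926, -0.93]
contact_force: [1.0, -2.5, 2.1]
grip_width: 0.0426
```

```bash
python3 - <<'E'
from h import *
from bench import r
o=st()
f=r.grab_frame("side")
a=cv2.resize(f["pixels"][90:220,150:310,::-1],None,fx=4.8,fy=4.5,interpolation=cv2.INTER_CUBIC); cv2.imwrite("pics/s3.png",cv2.convertScaleAbs(a,alpha=1.5))
o=st()
E
```

```text
t 4.85 tcp [ 0.6829 -0.0835  0.3022] jawyaw -68.47 y [ 0.0025 -0.0013 -1.    ] F [ 0.96 -2.53  2.12] M [-0.41 -0.15 -0.07] w 0.0426 j [ 0.19  0.61 -0.23  1.6   0.16  0.95 -1.29]
t 4.9 tcp [ 0.6828 -0.0835  0.3022] jawyaw -68.47 y [ 0.0025 -0.0013 -1.    ] F [ 0.99 -2.09  2.41] M [-0.45 -0.11 -0.04] w 0.0424 j [ 0.19  0.61 -0.23  1.6   0.16  0.95 -1.29]
```

View pics/s3.png

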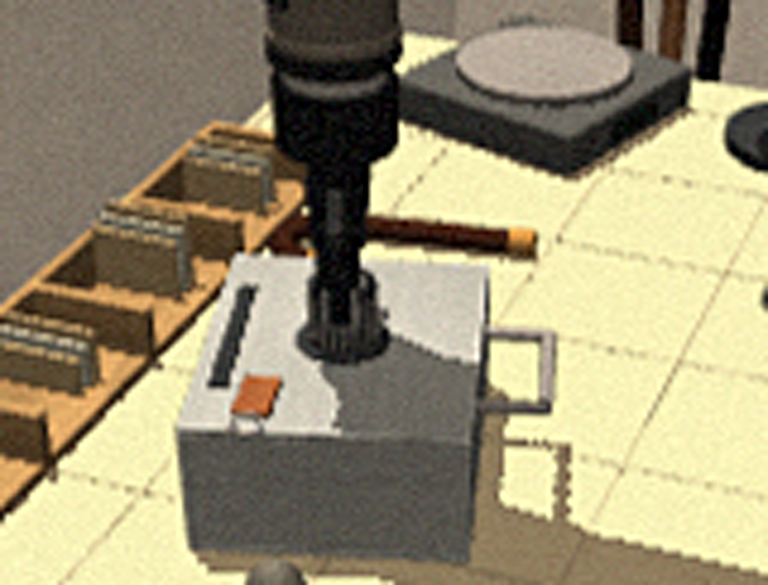

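Emit:
{"fn": "step_arm", "kwargs": {
  "xyz": [
    [0, 0.003, 0],
    [0, 0.006, 0],
    [0, 0.009, 0],
    [0, 0.009, 0],
    [0, 0.009, 0]
  ],
  "rotation": [
    [0, 0, 0],
    [0, 0, 0],
    [0, 0, 0],
    [0, 0, 0],
    [0, 0, 0]
  ]
}}

```text
clock: 5.52
tcp_pos: [0.6829, -0.0835, 0.2995]
orientation: [-1.363, 0.926, -0.93]
contact_force: [1.3, -2.2, 3.2]
grip_width: 0.0427
```

```bash
python3 -c "
from h import *
st()"
```

```text
t 5.525 tcp [ 0.6829 -0.0835  0.2995] jawyaw -68.47 y [ 0.0026 -0.0013 -1.    ] F [ 1.32 -2.15  3.15] M [-0.3  -0.05 -0.03] w 0.0427 j [ 0.19  0.61 -0.23  1.6   0.17  0.95 -1.29]
```

Emit:
{"fn": "step_arm", "kwargs": {
  "xyz": [
    [0, 0.002, 0],
    [0, 0.003, 0],
    [0, 0.003, 0]
  ],
  "rotation": [
    [0, 0, 0],
    [0, 0, 0],
    [0, 0, 0]
  ]
}}

```text
clock: 5.9
tcp_pos: [0.6829, -0.0835, 0.2986]
orientation: [-1.363, 0.926, -0.93]
contact_force: [0.3, -1.9, 2.7]
grip_width: 0.0424
```

Emit:
{"fn": "step_arm", "kwargs": {
  "xyz": [
    [0, 0.002, 0],
    [0, 0.003, 0],
    [0, 0.003, 0]
  ],
  "rotation": [
    [0, 0, 0],
    [0, 0, 0],
    [0, 0, 0]
  ]
}}

```text
clock: 6.28
tcp_pos: [0.6829, -0.0835, 0.2977]
orientation: [-1.363, 0.926, -0.93]
contact_force: [0.1, -1.4, 3.1]
grip_width: 0.0425
```

Emit:
{"fn": "step_arm", "kwargs": {
  "xyz": [
    [0, 0.002, 0],
    [0, 0.004, 0],
    [0, 0.004, 0]
  ],
  "rotation": [
    [0, 0, 0],
    [0, 0, 0],
    [0, 0, 0]
  ]
}}

```text
clock: 6.65
tcp_pos: [0.6829, -0.0834, 0.2968]
orientation: [-1.363, 0.926, -0.93]
contact_force: [-0.7, -2.7, 5.1]
grip_width: 0.0424
```

Emit:
{"fn": "step_arm", "kwargs": {
  "xyz": [
    [0, 0.002, 0],
    [0, 0.003, 0],
    [0, 0.003, 0]
  ],
  "rotation": [
    [0, 0, 0],
    [0, 0, 0],
    [0, 0, 0]
  ]
}}

```text
clock: 7.02
tcp_pos: [0.6829, -0.0834, 0.2966]
orientation: [-1.363, 0.925, -0.931]
contact_force: [-1.6, -2.6, 7.6]
grip_width: 0.0424
```

Emit:
{"fn": "step_arm", "kwargs": {
  "xyz": [
    [0, 0.003, 0],
    [0, 0.004, 0],
    [0, 0.004, 0]
  ],
  "rotation": [
    [0, 0, 0],
    [0, 0, 0],
    [0, 0, 0]
  ]
}}

```text
clock: 7.4
tcp_pos: [0.6829, -0.0834, 0.2963]
orientation: [-1.363, 0.925, -0.931]
contact_force: [-2.4, -2.1, 8.9]
grip_width: 0.0421
```

```bash
python3 -c "
from h import *
st()"
```

```text
t 7.4 tcp [ 0.6829 -0.0834  0.2963] jawyaw -68.48 y [ 0.0031 -0.0015 -1.    ] F [-2.37 -2.11  8.94] M [-0.26  0.61 -0.  ] w 0.0421 j [ 0.19  0.61 -0.23  1.6   0.17  0.94 -1.29]
```

Emit:
{"fn": "step_arm", "kwargs": {
  "xyz": [
    [0, 0.003, 0],
    [0, 0.005, 0],
    [0, 0.005, 0],
    [0, 0.005, 0]
  ],
  "rotation": [
    [0, 0, 0],
    [0, 0, 0],
    [0, 0, 0],
    [0, 0, 0]
  ]
}}

```text
clock: 7.9
tcp_pos: [0.6829, -0.0834, 0.2961]
orientation: [-1.363, 0.925, -0.931]
contact_force: [-2.9, -1.5, 11.6]
grip_width: 0.0424
```

Emit:
{"fn": "step_arm", "kwargs": {
  "xyz": [
    [0, 0.003, 0],
    [0, 0.005, 0],
    [0, 0.005, 0],
    [0, 0.005, 0]
  ],
  "rotation": [
    [0, 0, 0],
    [0, 0, 0],
    [0, 0, 0],
    [0, 0, 0]
  ]
}}

```text
clock: 8.4
tcp_pos: [0.6829, -0.0833, 0.296]
orientation: [-1.363, 0.925, -0.932]
contact_force: [-4.5, -1.2, 11.6]
grip_width: 0.0425
```

Emit:
{"fn": "step_arm", "kwargs": {
  "xyz": [
    [0, 0.005, -0.001],
    [0, 0.006, -0.0015],
    [0, 0.006, -0.0015],
    [0, 0.006, -0.0015]
  ],
  "rotation": [
    [0, 0, 0],
    [0, 0, 0],
    [0, 0, 0],
    [0, 0, 0]
  ]
}}

```text
clock: 8.9
tcp_pos: [0.6826, -0.0833, 0.2959]
orientation: [-1.362, 0.924, -0.932]
contact_force: [-2.4, -1.1, 12.7]
grip_width: 0.0429
```

```bash
python3 -c "
from h import *
st()"
```

```text
t 8.9 tcp [ 0.6826 -0.0833  0.2959] jawyaw -68.5 y [ 0.0047 -0.0018 -1.    ] F [-2.4  -1.06 12.7 ] M [-0.15  0.76 -0.01] w 0.0429 j [ 0.19  0.61 -0.23  1.6   0.17  0.94 -1.3 ]
```

Emit:
{"fn": "step_arm", "kwargs": {
  "xyz": [
    [0, 0.006, 0],
    [0, 0.0065, 0],
    [0, 0.0065, 0],
    [0, 0.0065, 0],
    [0, 0.0065, 0],
    [0, 0.0065, 0],
    [0, 0.0065, 0],
    [0, 0.0065, 0]
  ],
  "rotation": [
    [-0.001, 0, 0.0005],
    [-0.002, 0, 0.001],
    [-0.002, -0.04, 0.001],
    [-0.002, -0.08, 0.001],
    [-0.002, -0.12, 0.001],
    [-0.002, -0.16, 0.001],
    [-0.002, -0.2, 0.001],
    [-0.002, -0.2, 0.001]
  ]
}}

```text
clock: 9.9
tcp_pos: [0.6829, -0.0832, 0.2958]
orientation: [-1.46, 0.685, -0.69]
contact_force: [-2.6, -2.9, 13.5]
grip_width: 0.0428
```

```bash
python3 -c "
from h import *
st()"
```

```text
t 9.9 tcp [ 0.6829 -0.0832  0.2958] jawyaw -50.48 y [ 0.0026 -0.002  -1.    ] F [-2.63 -2.93 13.48] M [-0.24  0.86  0.04] w 0.0428 j [ 0.24  0.62 -0.31  1.6   0.22  0.95 -1.02]
```

Emit:
{"fn": "step_arm", "kwargs": {
  "xyz": [
    [0, 0.0065, 0],
    [0, 0.0065, 0],
    [0, 0.0065, 0],
    [0, 0.0065, 0],
    [0, 0.0065, 0],
    [0, 0.0065, 0],
    [0, 0.0065, 0],
    [0, 0.0065, 0]
  ],
  "rotation": [
    [0, -0.04, 0],
    [0, -0.08, 0],
    [0, -0.12, 0],
    [0, -0.16, 0],
    [0, -0.2, 0],
    [0, -0.24, 0],
    [0, -0.28, 0],
    [0, -0.32, 0]
  ]
}}

```text
clock: 10.9
tcp_pos: [0.6828, -0.0832, 0.2957]
orientation: [-1.553, 0.293, -0.298]
contact_force: [-4.1, -2.2, 14.4]
grip_width: 0.0426
```

```bash
python3 -c "
from h import *
st()"
```

```text
t 10.9 tcp [ 0.6828 -0.0832  0.2957] jawyaw -21.58 y [ 0.0024 -0.0026 -1.    ] F [-4.08 -2.22 14.4 ] M [-0.31  1.39 -0.1 ] w 0.0426 j [ 0.32  0.64 -0.42  1.59  0.31  0.97 -0.58]
```

Emit:
{"fn": "step_arm", "kwargs": {
  "xyz": [
    [0, 0.0062, 0],
    [0, 0.0062, 0],
    [0, 0.0062, 0],
    [0, 0.0062, 0],
    [0, 0.0062, 0],
    [0, 0.0062, 0],
    [0, 0.0062, 0],
    [0, 0.0062, 0]
  ],
  "rotation": [
    [0, -0.04, 0],
    [0, -0.08, 0],
    [0, -0.12, 0],
    [0, -0.16, 0],
    [0, -0.2, 0],
    [0, -0.24, 0],
    [0, -0.28, 0],
    [0, -0.3, 0]
  ]
}}

```text
clock: 11.9
tcp_pos: [0.6827, -0.0832, 0.2957]
orientation: [-1.573, -0.077, 0.073]
contact_force: [-4.6, -2.6, 15.5]
grip_width: 0.0426
```

```bash
python3 -c "
from h import *
st()"
```

```text
t 11.9 tcp [ 0.6827 -0.0832  0.2957] jawyaw 5.47 y [ 0.0023 -0.0033 -1.    ] F [-4.58 -2.57 15.5 ] M [-0.53  1.36 -0.12] w 0.0426 j [ 0.39  0.66 -0.53  1.58  0.39  1.   -0.17]
```

Emit:
{"fn": "step_arm", "kwargs": {
  "xyz": [
    [0, 0.0055, 0],
    [0, 0.0055, 0],
    [0, 0.0055, 0],
    [0, 0.0055, 0],
    [0, 0.0055, 0]
  ],
  "rotation": [
    [0, -0.04, 0],
    [0, -0.08, 0],
    [0, -0.12, 0],
    [0, -0.155, 0],
    [0, -0.155, 0]
  ]
}}

```text
clock: 12.52
tcp_pos: [0.6827, -0.0831, 0.2957]
orientation: [-1.559, -0.268, 0.265]
contact_force: [-5.3, -1.4, 14.4]
grip_width: 0.0425
```

```bash
python3 -c "
from h import *
st()"
```

```text
t 12.525 tcp [ 0.6827 -0.0831  0.2957] jawyaw 19.44 y [ 0.0023 -0.004  -1.    ] F [-5.3  -1.38 14.43] M [-0.51  1.21  0.02] w 0.0425 j [ 0.42  0.68 -0.59  1.58  0.43  1.01  0.05]
```

Emit:
{"fn": "step_arm", "kwargs": {
  "xyz": [
    [0, -0.005, 0],
    [0, -0.01, 0],
    [0, -0.016, 0],
    [0, -0.016, 0]
  ],
  "rotation": [
    [0, 0, 0],
    [0, 0, 0],
    [0, 0, 0],
    [0, 0, 0]
  ]
}}

```text
clock: 13.02
tcp_pos: [0.6826, -0.0831, 0.3004]
orientation: [-1.559, -0.268, 0.265]
contact_force: [0.7, -1.5, 2.2]
grip_width: 0.0425
```

Emit:
{"fn": "step_arm", "kwargs": {
  "xyz": [
    [0, 0, 0],
    [0, 0, 0],
    [0, 0, 0],
    [0, 0, 0],
    [0, -0.1, 0],
    [0, -0.2, 0],
    [0, -0.3, 0],
    [0, -0.3, 0]
  ],
  "rotation": [
    [0, 0, 0],
    [0, 0, 0],
    [0, 0, 0],
    [0, 0, 0],
    [0, 0, 0],
    [0, 0, 0],
    [0, 0, 0],
    [0, 0, 0]
  ],
  "grip": 0
}}

```text
clock: 14.02
tcp_pos: [0.6832, -0.0824, 0.3933]
orientation: [-1.56, -0.271, 0.261]
contact_force: [-0.3, -0.1, 0.3]
grip_width: 0.0855
```

```bash
python3 -c "
from h import *
o=st()
P=[.5553,-.1225]
for z in (.39,.28,.241):print(units(o,P+[z]).round(4))"
```

```text
t 14.025 tcp [ 0.6832 -0.0824  0.3933] jawyaw 19.44 y [ 0.0072 -0.0042 -1.    ] F [-0.3  -0.05  0.26] M [ 0.02 -0.03  0.04] w 0.0855 j [ 0.44  0.58 -0.62  1.5   0.36  1.17  0.1 ]
[-0.4465  0.0085  0.0158]
[-0.4485  0.3752  0.0181]
[-0.4492  0.5052  0.0189]
```

Emit:
{"fn": "step_arm", "kwargs": {
  "xyz": [
    [-0.11, 0, 0],
    [-0.22, 0, 0],
    [-0.34, 0, 0],
    [-0.45, 0, 0.017],
    [-0.45, 0.1, 0.017],
    [-0.45, 0.2, 0.017],
    [-0.45, 0.27, 0.017],
    [-0.45, 0.27, 0.017]
  ],
  "rotation": [
    [0.002, 0.01, 0.002],
    [0.004, 0.02, 0.0034],
    [0.004, 0.027, 0.0034],
    [0.004, 0.027, 0.0034],
    [0.004, 0.027, 0.0034],
    [0.004, 0.027, 0.0034],
    [0.004, 0.027, 0.0034],
    [0.004, 0.027, 0.0034]
  ],
  "grip": 0.56,
  "force": 40
}}

```text
clock: 15.02
tcp_pos: [0.5536, -0.1229, 0.3092]
orientation: [-1.556, -0.23, 0.236]
contact_force: [-0.0, -0.1, -0.4]
grip_width: 0.0376
```

```bash
python3 - <<'E'
from h import *
from bench import r
f=r.grab_frame("side");g=r.grab_frame("top")
a=cv2.resize(f["pixels"][90:220,170:330,::-1],None,fx=4.8,fy=4.5,interpolation=cv2.INTER_CUBIC); cv2.imwrite("pics/s4.png",cv2.convertScaleAbs(a,alpha=1.5))
a=cv2.resize(g["pixels"][95:215,230:410,::-1],None,fx=4.4,fy=4.4,interpolation=cv2.INTER_CUBIC); cv2.imwrite("pics/t4.png",cv2.convertScaleAbs(a,alpha=1.5))
o=st()
P=[.5553,-.1225]
for z in (.31,.241):print(units(o,P+[z]).round(4))
E
```

```text
t 15.125 tcp [ 0.5548 -0.1227  0.3116] jawyaw 17.02 y [-2.e-04  5.e-04 -1.e+00] F [-0.23 -0.34  0.34] M [ 0.02 -0.    0.  ] w 0.0373 j [ 0.59  0.48 -0.62  1.87  0.35  0.9   0.1 ]
[0.0019 0.0052 0.0002]
[0.0019 0.2352 0.    ]
```

View pics/s4.png

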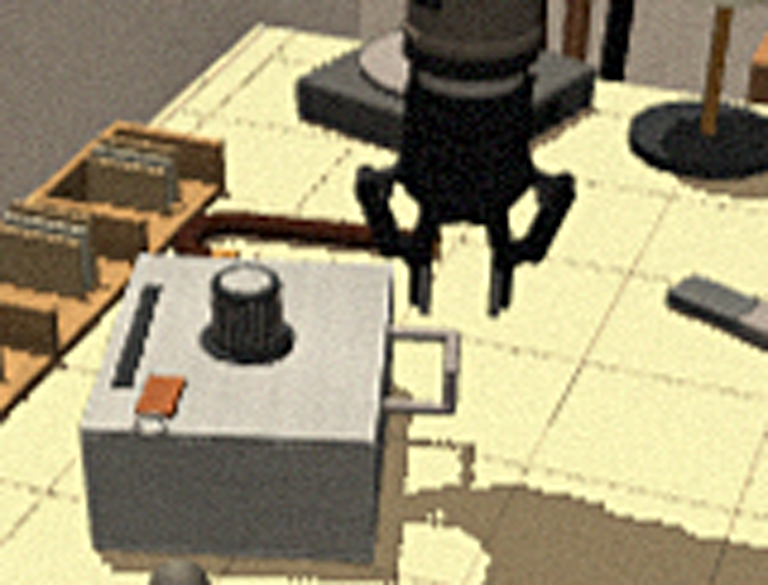

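View pics/t4.png

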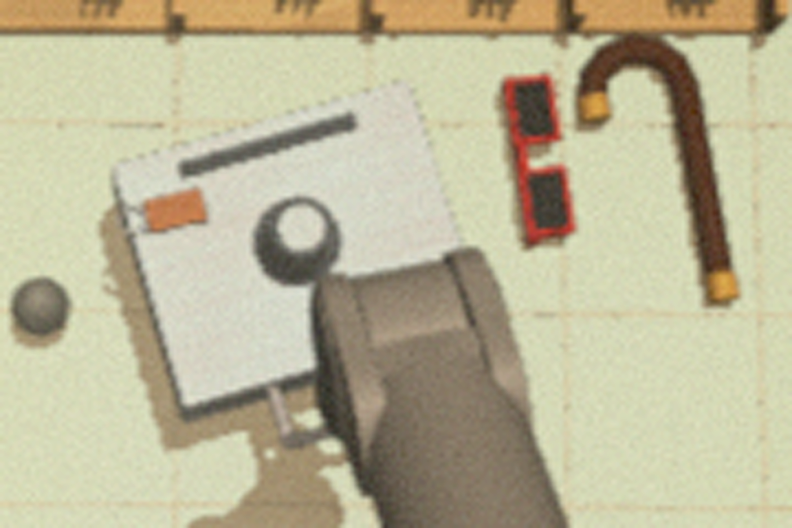

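Emit:
{"fn": "step_arm", "kwargs": {
  "xyz": [
    [0.002, 0.05, 0],
    [0.002, 0.1, 0],
    [0.002, 0.13, 0],
    [0.002, 0.16, 0],
    [0.002, 0.19, 0],
    [0.002, 0.219, 0],
    [0.002, 0.219, 0],
    [0.002, 0.219, 0]
  ],
  "rotation": [
    [0, 0, 0],
    [0, 0, 0],
    [0, 0, 0],
    [0, 0, 0],
    [0, 0, 0],
    [0, 0, 0],
    [0, 0, 0],
    [0, 0, 0]
  ]
}}

```text
clock: 16.12
tcp_pos: [0.5555, -0.1224, 0.2461]
orientation: [-1.558, -0.233, 0.233]
contact_force: [0.1, -0.2, 0.5]
grip_width: 0.0378
```

```bash
python3 - <<'E'
from h import *
from bench import r
f=r.grab_frame("side")
a=cv2.resize(f["pixels"][90:220,170:330,::-1],None,fx=4.8,fy=4.5,interpolation=cv2.INTER_CUBIC); cv2.imwrite("pics/s5.png",cv2.convertScaleAbs(a,alpha=1.5))
o=st()
E
```

```text
t 16.175 tcp [ 0.5556 -0.1225  0.2462] jawyaw 17.02 y [ 5.e-04  4.e-04 -1.e+00] F [-0.43 -0.23  0.56] M [-0.04  0.01  0.01] w 0.0375 j [ 0.55  0.57 -0.58  1.91  0.43  0.79  0.03]
```

View pics/s5.png

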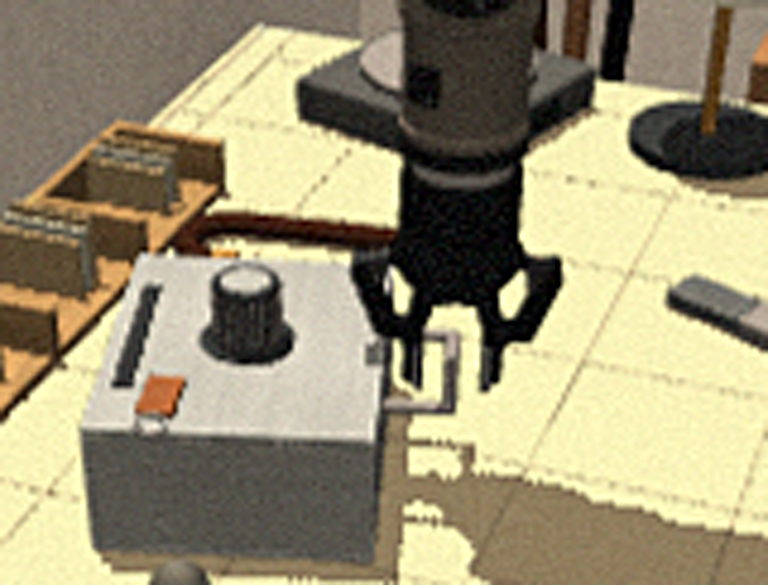

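Emit:
{"fn": "step_arm", "kwargs": {
  "xyz": [
    [0, 0, 0],
    [0, 0, 0],
    [0, 0, 0],
    [0, 0, 0],
    [0, 0, 0]
  ],
  "rotation": [
    [0, 0, 0],
    [0, 0, 0],
    [0, 0, 0],
    [0, 0, 0],
    [0, 0, 0]
  ],
  "grip": 1,
  "force": 40
}}

```text
clock: 16.8
tcp_pos: [0.5557, -0.1225, 0.2466]
orientation: [-1.558, -0.234, 0.232]
contact_force: [-2.0, -0.2, 4.8]
grip_width: 0.0082
```

Emit:
{"fn": "step_arm", "kwargs": {
  "xyz": [
    [-0.015, 0, 0],
    [-0.03, 0, 0],
    [-0.045, 0, 0],
    [-0.06, 0, 0],
    [-0.06, 0, 0]
  ],
  "rotation": [
    [0, 0, 0],
    [0, 0, 0],
    [0, 0, 0],
    [0, 0, 0],
    [0, 0, 0]
  ]
}}

```text
clock: 17.42
tcp_pos: [0.5379, -0.1279, 0.2466]
orientation: [-1.558, -0.233, 0.233]
contact_force: [-0.8, 0.3, 3.6]
grip_width: 0.0085
```

```bash
python3 - <<'E'
from h import *
o=st()
E
```

```text
t 17.425 tcp [ 0.5379 -0.1279  0.2466] jawyaw 17.0 y [-2.e-04 -2.e-04 -1.e+00] F [-0.77  0.29  3.59] M [ 0.14  0.09 -0.03] w 0.0085 j [ 0.57  0.55 -0.58  1.95  0.43  0.77  0.05]
```

Emit:
{"fn": "step_arm", "kwargs": {
  "xyz": [
    [-0.03, 0, 0],
    [-0.06, 0, 0],
    [-0.09, 0, 0],
    [-0.12, 0, 0],
    [-0.15, 0, 0],
    [-0.18, 0, 0],
    [-0.21, 0, 0],
    [-0.24, 0, 0],
    [-0.26, 0, 0],
    [-0.26, 0, 0]
  ],
  "rotation": [
    [0, 0, 0],
    [0, 0, 0],
    [0, 0, 0],
    [0, 0, 0],
    [0, 0, 0],
    [0, 0, 0],
    [0, 0, 0],
    [0, 0, 0],
    [0, 0, 0],
    [0, 0, 0]
  ]
}}

```text
clock: 18.68
tcp_pos: [0.4622, -0.1509, 0.2466]
orientation: [-1.558, -0.23, 0.235]
contact_force: [-2.4, 3.2, 6.1]
grip_width: 0.0079
```

Emit:
{"fn": "step_arm", "kwargs": {
  "xyz": [
    [-0.005, 0, 0],
    [-0.01, 0, 0],
    [-0.015, 0, 0],
    [-0.015, 0, 0],
    [-0.015, 0, 0]
  ],
  "rotation": [
    [0, 0, 0],
    [0, 0, 0],
    [0, 0, 0],
    [0, 0, 0],
    [0, 0, 0]
  ]
}}

```text
clock: 19.3
tcp_pos: [0.4597, -0.1516, 0.2467]
orientation: [-1.558, -0.235, 0.231]
contact_force: [8.9, 4.6, -6.8]
grip_width: 0.0087
```

```bash
python3 - <<'E'
from h import *
from bench import r
f=r.grab_frame("side")
a=cv2.resize(f["pixels"][90:220,170:330,::-1],None,fx=4.8,fy=4.5,interpolation=cv2.INTER_CUBIC); cv2.imwrite("pics/s6.png",cv2.convertScaleAbs(a,alpha=1.5))
o=st(); print(np.linalg.norm(o["tcp_pos"][:2]-[.5557,-.1225]))
E
```

```text
t 19.35 tcp [ 0.4597 -0.1516  0.2467] jawyaw 17.04 y [ 2.3e-03  9.0e-04 -1.0e+00] F [ 9.03  3.91 -6.35] M [ 0.94 -1.8  -0.02] w 0.0083 j [ 0.69  0.46 -0.6   2.1   0.4   0.69  0.11]
0.100338130346269
```

View pics/s6.png

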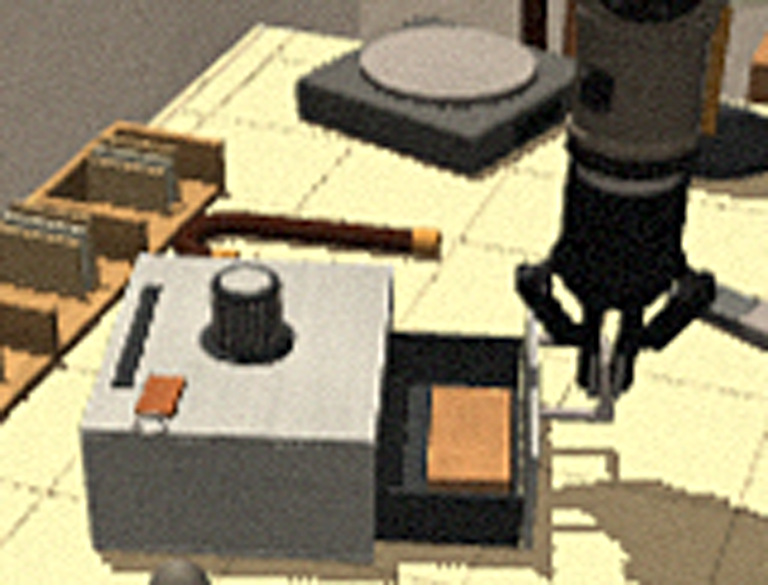

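Emit:
{"fn": "step_arm", "kwargs": {
  "xyz": [
    [0, 0, 0],
    [0, 0, 0],
    [0, 0, 0],
    [0, 0, 0]
  ],
  "rotation": [
    [0, 0, 0],
    [0, 0, 0],
    [0, 0, 0],
    [0, 0, 0]
  ],
  "grip": 0.6
}}

```text
clock: 19.85
tcp_pos: [0.4594, -0.1518, 0.2466]
orientation: [-1.558, -0.235, 0.232]
contact_force: [-0.0, 0.6, -0.2]
grip_width: 0.0343
```

```bash
python3 - <<'E'
from h import *
from bench import r
f=r.grab_frame("side")
a=cv2.resize(f["pixels"][90:220,170:330,::-1],None,fx=4.8,fy=4.5,interpolation=cv2.INTER_CUBIC); cv2.imwrite("pics/s7.png",cv2.convertScaleAbs(a,alpha=1.5))
o=st()
E
```

```text
t 19.9 tcp [ 0.4595 -0.1517  0.2467] jawyaw 17.03 y [ 1.9e-03  7.0e-04 -1.0e+00] F [ 0.86 -0.32 -0.14] M [-0.03 -0.02 -0.05] w 0.0341 j [ 0.69  0.46 -0.6   2.1   0.4   0.69  0.11]
```

View pics/s7.png

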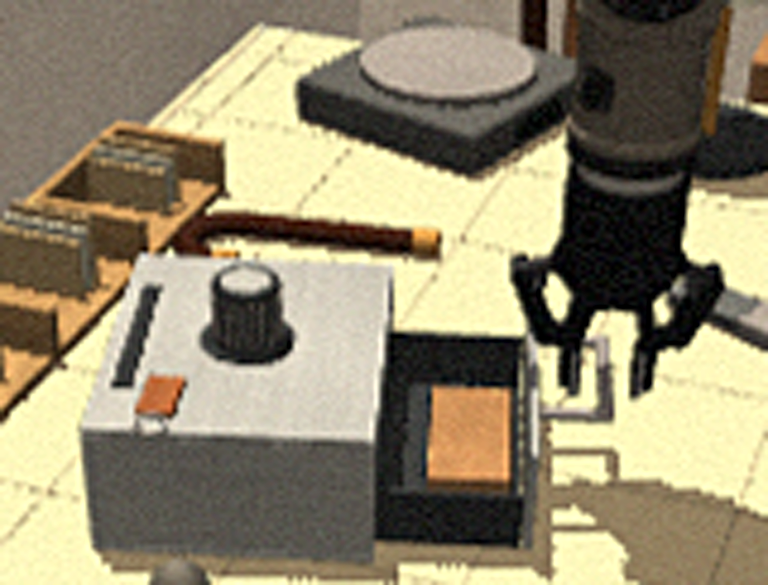

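Free on both sides; lift straight up, away.

Emit:
{"fn": "step_arm", "kwargs": {
  "xyz": [
    [0, -0.05, 0],
    [0, -0.12, 0],
    [0, -0.2, 0],
    [0, -0.3, 0],
    [0, -0.4, 0],
    [0, -0.45, 0],
    [0, -0.45, 0],
    [0, -0.45, 0],
    [0, -0.45, 0]
  ],
  "rotation": [
    [0, 0, 0],
    [0, 0, 0],
    [0, 0, 0],
    [0, 0, 0],
    [0, 0, 0],
    [0, 0, 0],
    [0, 0, 0],
    [0, 0, 0],
    [0, 0, 0]
  ]
}}

```text
clock: 21.02
tcp_pos: [0.4588, -0.1518, 0.3806]
orientation: [-1.557, -0.233, 0.233]
contact_force: [0.1, -0.3, 0.1]
grip_width: 0.0343
```

```bash
python3 - <<'E'
from h import *
from bench import r
f=r.grab_frame("side");g=r.grab_frame("top")
cv2.imwrite("pics/s8.png",f["pixels"][:,:,::-1]);cv2.imwrite("pics/t8.png",g["pixels"][:,:,::-1])
a=np.load("pics/side0.npy").astype(int);d=np.abs(f["pixels"].astype(int)-a).sum(2)>60
for n,(x,y,w,h) in dict(egg=(198,212,20,24),parcel=(190,232,50,42),bowl=(254,320,50,46),tag=(196,170,16,14),brush=(305,148,58,32),umb=(205,134,60,16)).items(): print(n,d[y:y+h,x:x+w].mean().round(3))
o=st()
h=[ray(f,(x/4.8+170,y/4.5+90),.086) for x,y in((600,345),(605,410))];print(h,np.mean(h,0))
E
```

```text
egg 0.0
parcel 0.0
bowl 0.0
tag 0.0
brush 0.0
umb 0.001
t 21.125 tcp [ 0.459  -0.1518  0.3809] jawyaw 17.04 y [ 5.0e-04  1.5e-03 -1.0e+00] F [ 0.7  -0.21 -0.49] M [ 0.02  0.02 -0.03] w 0.0343 j [ 0.8   0.26 -0.71  1.99  0.2   0.96  0.3 ]
[array([ 0.47035175, -0.18372926,  0.086     ]), array([ 0.44710467, -0.10803327,  0.086     ])] [ 0.45872821 -0.14588127  0.086     ]
```

View pics/s8.png

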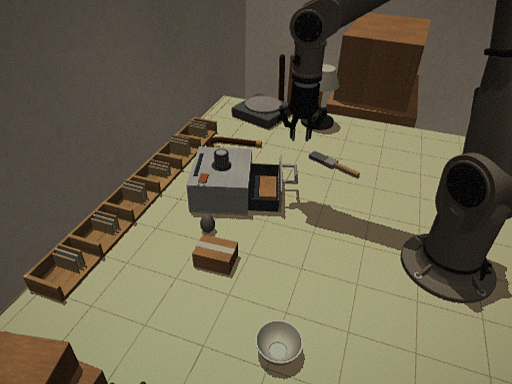

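View pics/t8.png

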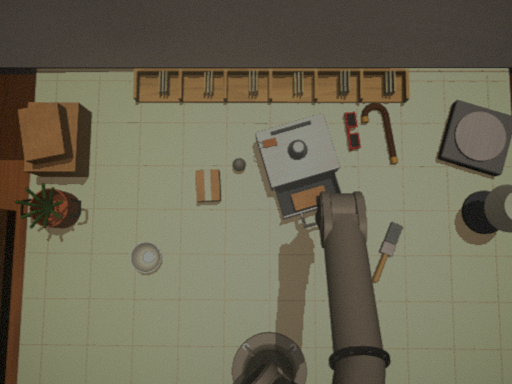

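```bash
python3 -c "
from bench import r
print(r.hand_in())"
```

```text
the job is handed in; nothing more can be done
None
```

I unlocked the mailbox, pulled the letter tray fully out and let go. The job was handed in at about 21 s of the 64 s allowed.

- **Lock:** I gripped the cap's side and pressed it until it met the clutch, about 5 mm down. I then turned it about 88° anticlockwise while holding it down. The force readings between moves were 12.7 to 15.5 N, under the 20 N limit. I could not see the cam's angle directly, but the tray slid out freely, so the lock had released.
- **Tray:** I pulled it until it hit its stop. By the arm it travelled 100.3 mm with 9 to 10 N of resistance at the end, and by the side camera the handle moved 99.8 mm.
- **Hand-off:** I opened the gripper and lifted it straight up. The last force reading was under 1 N, so the robot is touching nothing.
- **Bystanders:** The egg, parcel, bowl, key tag, brush and umbrella handle show no change between the first and last side pictures. The sunglasses are not in that check, but in the final top picture they lie where they did at the start.

No check failed. The two cameras disagreed by 4 to 7 mm sideways on where the mailbox and handle stood, so I used values between them, and both grasps held.

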